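# Hold a round-bottom flask down in the vortex mixer

### The arm

A 6-joint arm with a two-finger parallel gripper is mounted at the origin on the work surface. World frame = base frame: x ahead of the robot, y to its left, z up, the work surface at z = 0. Lengths are in mm, angles in rad, forces in N, time in s.
With the tool pointing down it reaches from about 375 to 975 mm from the base axis. Payload 3.8 kg.
Tool frame: the origin (TCP) lies at the very end of the fingers, on their centre line; the grasp point (between the pads) lies 19 mm behind it (grip_depth is the distance from the TCP to the grasp point, in mm); x points along the fingers, y is the direction in which the jaws open and shut, and the axes are right-handed (so a half turn about x gives the same grasp; the last joint's range is limited). The gripper opens to 88 mm and grips with 3 to 60 N. Pads are 18 mm wide; open, the fingers measure 123 mm over their backs; the gripper's body (75 mm by 187 mm) begins 45 mm behind the grasp point.
Start: joints at [1.288, 0.264, 1.604, -0, 1.274, -0.037], TCP at [164.247, 654.707, 238.706] pointing down, gripper open.
Joint ranges: [-2.63, 2.63], [-0.94, 2.18], [0.31, 2.57], [-1.31, 4.45], [0, 2.66], [-2.55, 2.55]. Speed limits (rad/s): [2.57, 2.57, 3.14, 3.14, 3.14, 3.14].

### API

Orientations are given as a 3x3 rotation matrix whose columns are the frame's x, y, z axes.
In Python, from cell import * gives the robot as it stands.
- The arm moves only by the tool carry_out, never from a script. Its argument "series" is a list of rows, each an object of numbers: "wx", "wy", "wz": the turn, a rotation vector about the tool's x, y, z in degrees; "dx", "dy", "dz": the shift along the tool's x, y, z in mm; "claw": the closure in counts, from 0 (fully open) to 255 (shut). A call has exactly 8 rows; each row shifts and turns the commanded pose from where the row before left it, along the tool's axes as they then stand; what a row does not reach is not made up. A row lasts 1/8 s, in which the tool goes at most 62.5 mm and 10.7 degrees, less where a joint would pass 70% of its speed; a pose out of reach is approached as far as the arm can. A call is refused whole if a number of a shift passes 62.5 or a number of a turn 10.7, either way. A call with a gripper value outside its range is refused whole. The fingers move at their own pace and stop on an object; the grip force is fixed at half the most. Time passes only in rows, so rows that do not move let the fingers close, or fill a call up. It gives the time, the measured TCP pose, the force and the opening at its end, in the units of the state.
- sense(): the state, without advancing time (a new reading comes with each control period).
- read_camera(name): name is "side" or "top"; returns a dict with "image" (420x560x3 uint8, red, green, blue), "vertical_fov" (degrees; the focal length in pixels is half the picture's height over the tangent of half this angle, whatever the lens; pixels are square), "cx", "cy" (the principal point, pixels), "extrinsics" (4x4, takes a point from camera to world coordinates). Camera axes: x right, y up, looking along -z (the intrinsics and any distortion apply to the point x, -y, -z); pixel columns grow to the right and rows downward; lengths in mm; the calibration is good to about 2 mm. A picture is of the moment at which its call begins. There is no depth.
- close_job(): hands the job in, once; it reports no verdict.
Trained networks look in a picture, given as the dict that the camera call returned (one of the last four; its "shot" number tells which), for a name from the list of things; names that differ only in an ending like _2 or _b are one class to them, and where a whole thing is asked for, a point or a joint stands for the part that bears it (a point fixed in the world has none). Each returns a list of dicts, best first, with "p" (0 to 1); they miss things now and then, are a little off and sometimes report something else, mostly with a low value. They report only what shows in the picture. A call takes as long as a camera call. They do not tell look-alikes from the thing itself.
- recognise(target, picture): "xy" ([column, row] in pixels, amid what is visible of it).
- mark_of(target, picture): "xy" ([column, row] in pixels: a listed point, or the origin of a listed thing).
The state is a dict: "clock": time; "joint_pos": joint angles; "joint_velocities": joint speeds; "effort": joint torques, N m; "tool_pos": TCP position; "ee_rot": TCP orientation; "force": force on the tool from outside, world axes, zero at the start; "moment": the same for the moment, N m; "width": finger opening in mm.
Only numpy, scipy, OpenCV 4.12 (cv2) and the standard library are available. Lean on these libraries where they do the work, as an engineer would, in place of code of your own. Each camera call takes 0.05 s, during which the arm holds its last target. There are 200 camera calls.

### The job

Take the stoppered round-bottom flask by its neck, lift it gently out of its cork ring and set it upright in the vortex mixer's rubber ring cup. Press it down until the sprung cup is fully down, and finish still holding the flask by the neck and keeping it pressed down, so that I can switch the mixer on. It is thin glass: do not squeeze or push it hard, keep it upright, and leave the other glassware where it stands.

Things in the scene. Friction and masses are not known exactly. Their poses are not given: they have to be found in the camera images.
- flask_center (a point): Amber glass round-bottom flask with stopper, 121 mm tall, 0.11 to 0.2 kg, upright in the cork ring, its bottom 10 mm above the table. Point on its axis half-way up, 60 mm above the bottom; z up the axis. Ball 64 mm across, neck 27 mm across, stopper head 32 mm across, 13 mm high. Thin glass: bears at most 35 N grip per finger and 30 N push; a grip of 10 to 20 N per finger is enough.
- flask_neck (a point): Point on the flask's axis where its neck is best gripped from above, at any yaw: 86 mm above the flask's bottom, 26 mm above its half-way point. The straight neck, 27 mm across, runs from 24 mm below to 22 mm above this point; below it the ball's shoulder widens, above it is the 13 mm high stopper head.
- cork_ring: Loose cork ring, 84 mm across and 30 mm high, lying on the table with the flask's ball in its conical hole. Origin at the centre of its underside.
- mixer: Vortex mixer that stands fast: blue housing 170 mm deep, 130 mm wide, 97 mm high, with a sprung black rubber ring cup on a stem on top. Origin on the table straight below the cup's axis; the housing reaches 105 mm to its front (-x side, sloping panel with knob and switch) and 65 mm to its back.
- cup_rim (a point): Centre of the upper rim of the mixer's ring cup, 149 mm above the table while the cup is up; it goes down with the cup. The cup is 80 mm across outside, its mouth 68 mm, narrowing at 45 degrees to an open 32 mm hole. A flask seated in it has its bottom 21 mm below the rim, so its half-way point 39 mm and its neck point 65 mm above the rim.
- mixer_cup (a joint): How far the sprung cup is pressed straight down, in m: 0 up, 0.010 fully down against its stop. It starts to move at about 3.5 N, and takes about 9.5 N at the bottom (the weight of the flask, 1.5 N, included); it springs back up when let go.
- conical_flask: Conical glass flask, 64 mm across at its flat foot, 103 mm high; leave it alone. Origin at the centre of its underside.
- beaker: Glass beaker, 68 mm across, 88 mm high; leave it alone. Origin at the centre of its underside.
- reagent_bottle: Glass reagent bottle with a screw cap, 56 mm across, 105 mm high; leave it alone. Origin at the centre of its underside.
Not all that is in view belongs to the job. Several things look just like the cork_ring: the one meant starts nearest to the robot's base. Leave any purple look-alike of the part that bears flask_center alone.

How it is judged:
By the outcome, as a careful person would: the job done as asked, in the order asked, and still so for the second after the job is handed in, while the arm keeps its last pose, push and grip.
It also fails if it takes over 42 s, if anything falls off the work surface, if the arm or the gripper's body presses on something with over 40 N, if the wrist force passes 120 N, or if a joint passes its speed limit or range.

## Working session

There is one attempt and no reset: what is moved stays moved. The work goes in short steps, Python scripts to look and compute and a tool call to move; the robot and the scene stay as the last step left them, time stands still between calls to the robot, and variables do not carry over. Pictures are saved under pics/ and viewed, about 8 in all and at most 12, crops included, and the job is handed in when it is done.

Besides the shell and the picture viewer there is one more tool, called in YAML: its name, and indented under it one key for each argument. carry_out: Moves the arm, as the interface text tells. Its arguments: {"type":"object","properties":{"series":{"type":"array"}},"required":["series"]}

```bash
mkdir -p pics
cat > h.py <<'E'
from cell import *
import numpy as np, cv2
def ray(p,uv):
    f=p["image"].shape[0]/2/np.tan(np.radians(p["vertical_fov"])/2)
    d=np.array([(uv[0]-p["cx"])/f,-(uv[1]-p["cy"])/f,-1]); T=np.array(p["extrinsics"])
    return T[:3,3],T[:3,:3]@d
def atz(p,uv,z):
    o,d=ray(p,uv); return o+d*(z-o[2])/d[2]
def tri(p,a,q,b):
    A=[];B=[]
    for o,d in (ray(p,a),ray(q,b)):
        d=d/np.linalg.norm(d);M=np.eye(3)-np.outer(d,d);A.append(M);B.append(M@o)
    return np.linalg.solve(A[0]+A[1],B[0]+B[1])
def proj(p,X):
    f=p["image"].shape[0]/2/np.tan(np.radians(p["vertical_fov"])/2);T=np.array(p["extrinsics"])
    c=T[:3,:3].T@(np.array(X)-T[:3,3]); return [p["cx"]+f*c[0]/-c[2],p["cy"]-f*c[1]/-c[2]]
def snap(n,f=None):
    p=read_camera(n)
    if f: cv2.imwrite("pics/"+f,p["image"][:,:,::-1])
    return p
E
python3 - <<'E'
from h import *
np.set_printoptions(precision=1,suppress=True)
s=sense();print(s)
t=snap("top","t0.png");d=snap("side","s0.png")
for n,p in(("top",t),("side",d)):
    print(n,[k for k in p],p["vertical_fov"],p["cx"],p["cy"],p["extrinsics"])
    for o in("flask_center","flask_neck","cork_ring","mixer","cup_rim","conical_flask","beaker","reagent_bottle"):
        for r in mark_of(o,p)[:3]: print(o,np.array(r["xy"]),round(r["p"],2),atz(p,r["xy"],{"flask_center":70,"flask_neck":96,"cup_rim":149}.get(o,0)))
E
```

```text
{'clock': 0.0, 'joint_pos': array([ 1.3,  0.3,  1.6, -0. ,  1.3, -0. ]), 'joint_velocities': array([-0.,  0.,  0., -0., -0.,  0.]), 'effort': array([ -0. , -50.2, -35.7,   0.1,   0. ,  -0. ]), 'tool_pos': array([164.1, 654. , 237.4]), 'ee_rot': array([[-0. ,  0.2,  1. ],
       [-0. ,  1. , -0.2],
       [-1. , -0. , -0. ]]), 'force': array([-0.1, -0.1, -0. ]), 'moment': array([-0.,  0.,  0.]), 'width': 88.09305600500664}
top ['image', 'vertical_fov', 'cx', 'cy', 'extrinsics', 'shot'] 50.366477687591484 272.7036611450592 202.21784694362802 [[  0.    1.   -0.2 475.9]
 [ -1.    0.   -0.  -74.1]
 [ -0.    0.2   1.  975.6]
 [  0.    0.    0.    1. ]]
flask_center [353.4 257.2] 0.95 [ 525.8 -224.9   70. ]
flask_center [425.3 278.7] 0.62 [ 483.8 -366.5   70. ]
flask_neck [355.4 254.5] 0.93 [ 529.6 -224.6   96. ]
flask_neck [427.  273.9] 0.82 [ 492.7 -361.9   96. ]
cork_ring [287.7 195.6] 0.89 [665.4 -94.5   0. ]
cork_ring [346.9 262. ] 0.85 [ 519.3 -222.2    0. ]
cork_ring [419.8 221.8] 0.58 [ 607.3 -384.     0. ]
mixer [164.  254.1] 0.57 [535.  175.4   0. ]
cup_rim [138.1 250.1] 0.68 [533
[... 471 characters left out ...]
3.2 180.8] 0.97 [ 482.9 -358.6   70. ]
flask_center [359.  196.2] 0.69 [ 528.6 -231.6   70. ]
flask_neck [406.5 173.7] 0.8 [ 473.5 -345.9   96. ]
flask_neck [359.1 186.9] 0.65 [ 527.3 -224.9   96. ]
cork_ring [271.2 227.1] 0.95 [ 670.6 -103.5    0. ]
cork_ring [359.8 184.9] 0.93 [ 612.5 -401.8    0. ]
cork_ring [355.4 225.5] 0.71 [ 525.7 -222.8    0. ]
mixer [226.9 334.1] 0.62 [533.2 173.3   0. ]
cup_rim [213.  257.9] 0.7 [541.1 176.8 149. ]
cup_rim [361.1 184.1] 0.39 [ 484.9 -145.5  149. ]
conical_flask [293.4 192.8] 0.88 [ 726.  -260.1    0. ]
beaker [209.1 246.2] 0.88 [727.2  29.8   0. ]
beaker [358.4 198.3] 0.18 [ 580.4 -335.9    0. ]
reagent_bottle [157.5 289.1] 0.92 [705.  175.5   0. ]
```

View pics/t0.png

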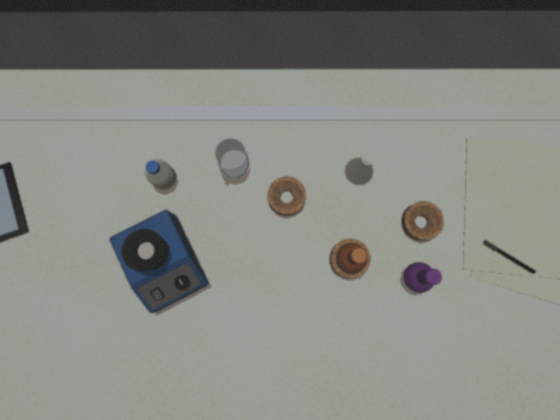

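View pics/s0.png

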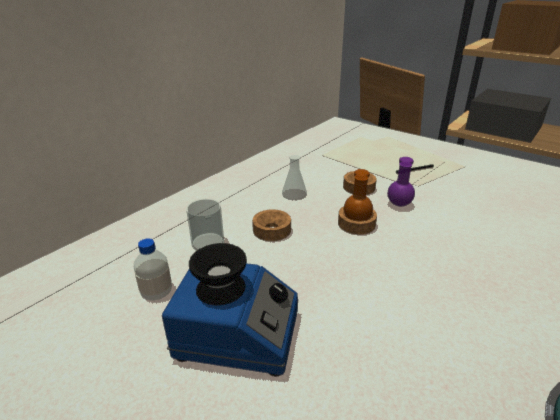

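Two views so far. Top: amber flask in its ring at about (355,257), purple look-alike at (425,278), mixer cup at (146,250). Side: amber flask at (359,200), mixer cup at (218,262).

Next I'll fit the cup rim more closely and work out the moves.

```bash
cat >> h.py <<'E'
def delta(target,frm=None):
    s=sense();R=np.array(s["ee_rot"]);return R.T@(np.array(target)-(s["tool_pos"] if frm is None else frm))
E
python3 - <<'E'
from h import *
np.set_printoptions(precision=2,suppress=True)
t=snap("top");d=snap("side")
def blob(p,x0,x1,y0,y1,f):
    im=p["image"].astype(int);m=(f(im)).astype(np.uint8);k=np.zeros_like(m);k[y0:y1,x0:x1]=m[y0:y1,x0:x1]
    c=max(cv2.findContours(k,cv2.RETR_EXTERNAL,cv2.CHAIN_APPROX_NONE)[0],key=cv2.contourArea)
    return cv2.boundingRect(c),cv2.fitEllipse(cv2.convexHull(c))
blk=lambda im:im.max(2)<60
br,el=blob(t,115,172,222,276,blk);print("top",br,el)
br2,el2=blob(d,180,255,240,310,blk);print("side",br2,el2)
print("cup z149",atz(t,el[0],149))
for X in ([535,180,149],[540,178,149]):
  print(proj(t,X),proj(d,X))
R=np.array(sense()["ee_rot"]);print(R)
im=lambda p,x0,x1,y0,y1:cv2.resize(p["image"][y0:y1,x0:x1,::-1],None,fx=5,fy=5,interpolation=cv2.INTER_CUBIC)
a=im(t,110,190,210,290);b=im(d,180,260,235,315)
cv2.imwrite("pics/cup.png",np.clip(np.hstack([a,b])*1.6,0,255).astype(np.uint8))
for tg in ([440,150,240],[528,-225,240]): print(tg,delta(tg))
E
```

```text
top (122, 229, 47, 43) ((144.69952392578125, 250.515869140625), (42.09663391113281, 46.51061248779297), 96.40982055664062)
side (190, 243, 56, 63) ((218.8973388671875, 273.6710205078125), (62.48832321166992, 63.289024353027344), 29.549373626708984)
cup z149 [532.49 173.43 149.  ]
[np.float64(141.23944345235162), np.float64(249.14328603188787)] [np.float64(214.37152568047895), np.float64(260.73443489672127)]
[np.float64(142.4642702656265), np.float64(246.44255302925103)] [np.float64(212.90718640276322), np.float64(258.64182048476493)]
[[ 0.    0.24  0.97]
 [ 0.    0.97 -0.24]
 [-1.    0.    0.  ]]
[440, 150, 240] [  -1.27 -422.46  390.25]
[528, -225, 240] [  -1.3  -764.78  566.86]
```

View pics/cup.png

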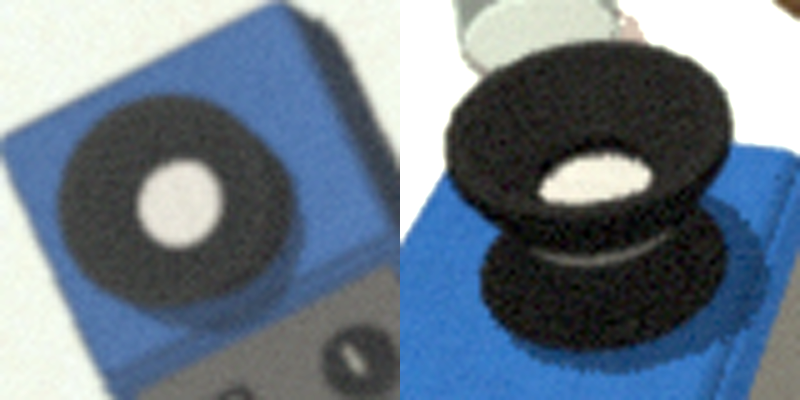

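Third picture: zoomed cup. In the top view the rim's left edge is at column 121.6 and its upper edge at row 229. In the side view it spans columns 189.4–246.6, upper edge at row 243. I'll fit an 80 mm circle at z=149 to those edges.

Run:
```python
from h import *
from scipy.optimize import least_squares
t=snap("top");d=snap("side")
th=np.linspace(0,2*np.pi,180)
def bb(p,c,r=40,z=149):
    q=np.array([proj(p,[c[0]+r*np.cos(a),c[1]+r*np.sin(a),z]) for a in th]);return q[:,0].min(),q[:,0].max(),q[:,1].min(),q[:,1].max()
def rt(c): b=bb(t,c);return [b[0]-121.6,b[2]-229]
def rs(c): b=bb(d,c);return [b[0]-189.4,b[1]-246.6,b[2]-243]
for f in (rt,rs,lambda c:rt(c)+rs(c)):
    s=least_squares(f,[535,178]);print(s.x,s.fun.round(2))
    print(bb(t,s.x),bb(d,s.x))
```

```text
[532.51394506 176.30978651] [0. 0.]
(np.float64(121.60000000012994), np.float64(164.70682378274358), np.float64(229.00000000021734), np.float64(272.35964844485875)) (np.float64(187.99046559131335), np.float64(246.6633634843219), np.float64(243.02850187681844), np.float64(279.4048133132262))
[532.11405407 175.40913186] [-0.7   0.72 -0.16]
(np.float64(122.07063294261386), np.float64(165.1817688245657), np.float64(229.21432326349816), np.float64(272.58200068165587)) (np.float64(188.69810616401742), np.float64(247.31531596631987), np.float64(242.83951825894212), np.float64(279.1629791337264))
[532.08443572 175.68942275] [ 0.32  0.23 -0.85  0.59 -0.06]
(np.float64(121.91887829646319), np.float64(165.03008624559618), np.float64(229.2297299958008), np.float64(272.59775498857795)) (np.float64(188.55320152224428), np.float64(247.19477397733215), np.float64(242.93598430944283), np.float64(279.2864817150568))
```

carry_out:
  series:
    - {"dy": -53,"dz": 49}
    - {"dy": -53,"dz": 49}
    - {"dy": -53,"dz": 49}
    - {"dy": -53,"dz": 49}
    - {"dy": -53,"dz": 49}
    - {"dy": -53,"dz": 49}
    - {"dy": -53,"dz": 49}
    - {"dy": -53,"dz": 49}

```text
schema error: expected keys wx, wy, wz, dx, dy, dz, claw
```

carry_out:
  series:
    - {"wx": 0,"wy": 0,"wz": 0,"dx": 0,"dy": -25,"dz": 25,"claw": 0}
    - {"wx": 0,"wy": 0,"wz": 0,"dx": 0,"dy": -42,"dz": 40,"claw": 0}
    - {"wx": 0,"wy": 0,"wz": 0,"dx": 0,"dy": -42,"dz": 40,"claw": 0}
    - {"wx": 0,"wy": 0,"wz": 0,"dx": 0,"dy": -42,"dz": 40,"claw": 0}
    - {"wx": 0,"wy": 0,"wz": 0,"dx": 0,"dy": -42,"dz": 40,"claw": 0}
    - {"wx": 0,"wy": 0,"wz": 0,"dx": 0,"dy": -42,"dz": 40,"claw": 0}
    - {"wx": 0,"wy": 0,"wz": 0,"dx": 0,"dy": -42,"dz": 40,"claw": 0}
    - {"wx": 0,"wy": 0,"wz": 0,"dx": 0,"dy": -42,"dz": 40,"claw": 0}

```text
clock: 2.1
tool_pos: [383.2, 269.5, 239.1]
ee_rot: [[0.001, 0.243, 0.97], [0.001, 0.97, -0.243], [-1.0, 0.001, 0.001]]
force: [1.1, 0.5, 0.5]
width: 88.2
```

Run:
```python
from h import *
np.set_printoptions(precision=2,suppress=True)
s=sense();print(s["clock"],s["joint_pos"],s["tool_pos"],delta([528,-225,237]))
t=snap("top");d=snap("side")
im=lambda p,x0,x1,y0,y1:cv2.resize(p["image"][y0:y1,x0:x1,::-1],None,fx=5,fy=5,interpolation=cv2.INTER_CUBIC)
cv2.imwrite("pics/fl.png",np.clip(np.hstack([im(t,315,395,220,300),im(d,320,400,160,240)])*1.6,0,255).astype(np.uint8))
for X in ([528,-225,96],[528,-225,131],[528,-225,118]): print(X,proj(t,X),proj(d,X))
```

```text
2.1 [ 0.56 -0.14  2.03 -0.    1.25 -0.77] [383.19 269.49 239.13] [   1.98 -444.49  260.63]
[528, -225, 96] [np.float64(355.6166703534884), np.float64(255.34815725937904)] [np.float64(358.82451784586624), np.float64(186.78494224334605)]
[528, -225, 131] [np.float64(358.7897369525054), np.float64(254.24849775276576)] [np.float64(360.3427817717232), np.float64(171.85582022888133)]
[528, -225, 118] [np.float64(357.58119131476633), np.float64(254.66733191783734)] [np.float64(359.7714213585666), np.float64(177.47401952676373)]
```

View pics/fl.png

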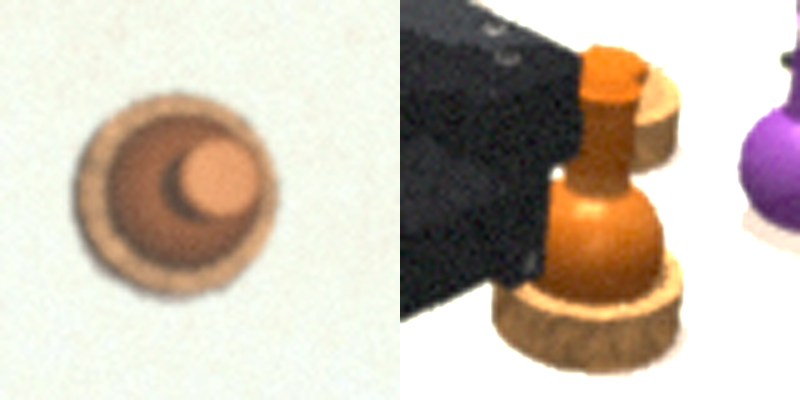

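Fourth picture: in the top view the stopper head is centred at (358.6,255.2). In the side view its right edge is at column 369.6, which puts the flask axis near (526.5,−225.5).

carry_out:
  series:
    - {"wx": 0,"wy": 0,"wz": 0,"dx": 0,"dy": -45,"dz": 26,"claw": 0}
    - {"wx": 0,"wy": 0,"wz": 0,"dx": 0,"dy": -50,"dz": 30,"claw": 0}
    - {"wx": 0,"wy": 0,"wz": 0,"dx": 0,"dy": -50,"dz": 30,"claw": 0}
    - {"wx": 0,"wy": 0,"wz": 0,"dx": 0,"dy": -50,"dz": 30,"claw": 0}
    - {"wx": 0,"wy": 0,"wz": 0,"dx": 0,"dy": -50,"dz": 30,"claw": 0}
    - {"wx": 0,"wy": 0,"wz": 0,"dx": 0,"dy": -50,"dz": 30,"claw": 0}
    - {"wx": 0,"wy": 0,"wz": 0,"dx": 0,"dy": -50,"dz": 30,"claw": 0}
    - {"wx": 0,"wy": 0,"wz": 0,"dx": 0,"dy": -50,"dz": 30,"claw": 0}

```text
clock: 3.2
tool_pos: [516.1, -170.5, 239.0]
ee_rot: [[0.001, 0.243, 0.97], [0.0, 0.97, -0.243], [-1.0, 0.001, 0.001]]
force: [1.1, 0.7, 0.0]
width: 87.9
```

carry_out:
  series:
    - {"wx": 0,"wy": 0,"wz": 0,"dx": 0,"dy": -35,"dz": 18,"claw": 0}
    - {"wx": 0,"wy": 0,"wz": 0,"dx": 0,"dy": -14,"dz": 6,"claw": 0}
    - {"wx": 0,"wy": 0,"wz": 0,"dx": 0,"dy": 0,"dz": 0,"claw": 0}
    - {"wx": 0,"wy": 0,"wz": 0,"dx": 0,"dy": 0,"dz": 0,"claw": 0}
    - {"wx": 0,"wy": 0,"wz": 0,"dx": 0,"dy": 0,"dz": 0,"claw": 0}
    - {"wx": 0,"wy": 0,"wz": 0,"dx": 0,"dy": 0,"dz": 0,"claw": 0}
    - {"wx": 0,"wy": 0,"wz": 0,"dx": 0,"dy": 0,"dz": 0,"claw": 0}
    - {"wx": 0,"wy": 0,"wz": 0,"dx": 0,"dy": 0,"dz": 0,"claw": 0}

```text
clock: 4.2
tool_pos: [526.6, -222.7, 238.8]
ee_rot: [[0.0, 0.243, 0.97], [-0.0, 0.97, -0.243], [-1.0, 0.0, 0.0]]
force: [-0.6, -0.6, -0.7]
width: 88.1
```

Run:
```python
from h import *
np.set_printoptions(precision=2,suppress=True)
for i in range(3):
  snap("top"); s=sense();print(s["clock"],s["joint_pos"],s["tool_pos"],delta([526.5,-225.5,77]),s["force"])
print(s["ee_rot"])
```

```text
4.25 [-0.44  0.07  1.83 -0.    1.24 -1.77] [ 526.61 -222.74  238.76] [161.76  -2.7    0.56] [-0.81  1.02 -0.41]
4.3 [-0.44  0.07  1.83 -0.    1.24 -1.77] [ 526.6  -222.84  238.73] [161.73  -2.6    0.54] [0.28 0.07 0.5 ]
4.35 [-0.44  0.07  1.83 -0.    1.24 -1.77] [ 526.59 -222.85  238.73] [161.73  -2.59   0.56] [ 0.3  -0.38 -0.49]
[[-0.    0.24  0.97]
 [-0.    0.97 -0.24]
 [-1.   -0.   -0.  ]]
```

carry_out:
  series:
    - {"wx": 0,"wy": 0,"wz": 0,"dx": 25,"dy": -2.5,"dz": 0.5,"claw": 0}
    - {"wx": 0,"wy": 0,"wz": 0,"dx": 30,"dy": 0,"dz": 0,"claw": 0}
    - {"wx": 0,"wy": 0,"wz": 0,"dx": 30,"dy": 0,"dz": 0,"claw": 0}
    - {"wx": 0,"wy": 0,"wz": 0,"dx": 28,"dy": 0,"dz": 0,"claw": 0}
    - {"wx": 0,"wy": 0,"wz": 0,"dx": 22,"dy": 0,"dz": 0,"claw": 0}
    - {"wx": 0,"wy": 0,"wz": 0,"dx": 15,"dy": 0,"dz": 0,"claw": 0}
    - {"wx": 0,"wy": 0,"wz": 0,"dx": 10,"dy": 0,"dz": 0,"claw": 0}
    - {"wx": 0,"wy": 0,"wz": 0,"dx": 0,"dy": 0,"dz": 0,"claw": 0}

```text
clock: 5.35
tool_pos: [526.2, -225.3, 78.3]
ee_rot: [[-0.001, 0.243, 0.97], [0.0, 0.97, -0.243], [-1.0, 0.0, -0.001]]
force: [-0.2, 0.3, 0.4]
width: 88.3
```

Run:
```python
from h import *
np.set_printoptions(precision=2,suppress=True)
t=snap("top");d=snap("side");s=sense();print(s["clock"],s["tool_pos"],delta([526.5,-225.5,77]),s["force"],s["width"])
im=lambda p,x0,x1,y0,y1:cv2.resize(p["image"][y0:y1,x0:x1,::-1],None,fx=4,fy=4,interpolation=cv2.INTER_CUBIC)
cv2.imwrite("pics/g.png",np.clip(np.hstack([im(t,310,410,210,310),im(d,310,410,140,240)])*1.6,0,255).astype(np.uint8))
```

```text
5.45 [ 527.07 -225.68   79.45] [ 2.44  0.04 -0.6 ] [-0.3  0.4  1.1] 87.99047622390346
```

View pics/g.png

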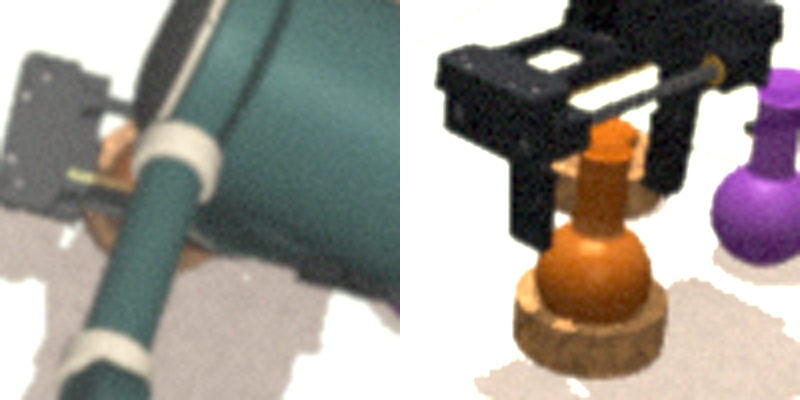

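Fifth picture: the fingers straddle the neck, one on each side (side view, neck near (603,200) in the crop), clear of everything else. I'll close gradually.

carry_out:
  series:
    - {"wx": 0,"wy": 0,"wz": 0,"dx": 1.5,"dy": 0,"dz": 0,"claw": 80}
    - {"wx": 0,"wy": 0,"wz": 0,"dx": 0,"dy": 0,"dz": 0,"claw": 140}
    - {"wx": 0,"wy": 0,"wz": 0,"dx": 0,"dy": 0,"dz": 0,"claw": 155}
    - {"wx": 0,"wy": 0,"wz": 0,"dx": 0,"dy": 0,"dz": 0,"claw": 165}
    - {"wx": 0,"wy": 0,"wz": 0,"dx": 0,"dy": 0,"dz": 0,"claw": 170}
    - {"wx": 0,"wy": 0,"wz": 0,"dx": 0,"dy": 0,"dz": 0,"claw": 175}
    - {"wx": 0,"wy": 0,"wz": 0,"dx": 0,"dy": 0,"dz": 0,"claw": 180}
    - {"wx": 0,"wy": 0,"wz": 0,"dx": 0,"dy": 0,"dz": 0,"claw": 186}

```text
clock: 6.45
tool_pos: [526.4, -225.5, 77.2]
ee_rot: [[-0.0, 0.243, 0.97], [-0.0, 0.97, -0.243], [-1.0, -0.0, -0.0]]
force: [0.2, -0.6, 0.0]
width: 30.0
```

Run:
```python
from h import *
np.set_printoptions(precision=2,suppress=True)
for i in range(4):
  snap("side");s=sense();print(s["clock"],s["tool_pos"],s["force"],s["width"])
```

```text
6.5 [ 526.4  -225.5    77.15] [-0.47 -0.32  0.37] 29.785639943171066
6.55 [ 526.44 -225.49   77.17] [-0.04 -1.12 -0.51] 29.802439559667057
6.6 [ 526.43 -225.5    77.17] [ 1.   -1.17 -0.96] 29.445466618037674
6.65 [ 526.44 -225.46   77.16] [-0.21 -0.97 -0.21] 29.390778972573447
```

carry_out:
  series:
    - {"wx": 0,"wy": 0,"wz": 0,"dx": 0,"dy": 0,"dz": 0,"claw": 190}
    - {"wx": 0,"wy": 0,"wz": 0,"dx": 0,"dy": 0,"dz": 0,"claw": 195}
    - {"wx": 0,"wy": 0,"wz": 0,"dx": 0,"dy": 0,"dz": 0,"claw": 200}
    - {"wx": 0,"wy": 0,"wz": 0,"dx": 0,"dy": 0,"dz": 0,"claw": 205}
    - {"wx": 0,"wy": 0,"wz": 0,"dx": 0,"dy": 0,"dz": 0,"claw": 210}
    - {"wx": 0,"wy": 0,"wz": 0,"dx": 0,"dy": 0,"dz": 0,"claw": 210}
    - {"wx": 0,"wy": 0,"wz": 0,"dx": 0,"dy": 0,"dz": 0,"claw": 210}
    - {"wx": 0,"wy": 0,"wz": 0,"dx": 0,"dy": 0,"dz": 0,"claw": 210}

```text
clock: 7.65
tool_pos: [526.4, -225.4, 77.2]
ee_rot: [[-0.0, 0.243, 0.97], [0.0, 0.97, -0.243], [-1.0, 0.0, -0.0]]
force: [-0.8, -1.4, -1.1]
width: 29.4
```

Run:
```python
from h import *
np.set_printoptions(precision=2,suppress=True)
for i in range(3):
  snap("side");s=sense();print(s["clock"],s["tool_pos"],s["force"],s["width"])
```

```text
7.7 [ 526.48 -225.37   77.2 ] [-0.56 -1.3  -1.08] 29.964025539545773
7.75 [ 526.47 -225.37   77.19] [-0.09 -0.65  0.02] 29.505345719338003
7.8 [ 526.47 -225.36   77.18] [-0.27 -0.92 -0.96] 30.10352663239598
```

carry_out:
  series:
    - {"wx": 0,"wy": 0,"wz": 0,"dx": -2,"dy": 0,"dz": 0,"claw": 210}
    - {"wx": 0,"wy": 0,"wz": 0,"dx": -3,"dy": 0,"dz": 0,"claw": 210}
    - {"wx": 0,"wy": 0,"wz": 0,"dx": -5,"dy": 0,"dz": 0,"claw": 210}
    - {"wx": 0,"wy": 0,"wz": 0,"dx": -6,"dy": 0,"dz": 0,"claw": 210}
    - {"wx": 0,"wy": 0,"wz": 0,"dx": -8,"dy": 0,"dz": 0,"claw": 210}
    - {"wx": 0,"wy": 0,"wz": 0,"dx": -10,"dy": 0,"dz": 0,"claw": 210}
    - {"wx": 0,"wy": 0,"wz": 0,"dx": -12,"dy": 0,"dz": 0,"claw": 210}
    - {"wx": 0,"wy": 0,"wz": 0,"dx": -12,"dy": 0,"dz": 0,"claw": 210}

```text
clock: 8.8
tool_pos: [526.6, -225.5, 136.3]
ee_rot: [[0.001, 0.243, 0.97], [-0.0, 0.97, -0.243], [-1.0, -0.0, 0.001]]
force: [1.1, -0.0, -1.4]
width: 29.4
```

Run:
```python
from h import *
np.set_printoptions(precision=2,suppress=True)
t=snap("top");d=snap("side","l.png");s=sense();print(s["clock"],s["tool_pos"],s["force"],s["moment"],s["width"])
im=lambda p,x0,x1,y0,y1:cv2.resize(p["image"][y0:y1,x0:x1,::-1],None,fx=4,fy=4,interpolation=cv2.INTER_CUBIC)
cv2.imwrite("pics/l.png",np.clip(im(d,290,420,110,240)*1.6,0,255).astype(np.uint8))
```

```text
8.9 [ 527.81 -226.03  137.54] [ 0.19 -0.7  -1.49] [-0.03  0.04 -0.02] 29.637560949005184
```

View pics/l.png

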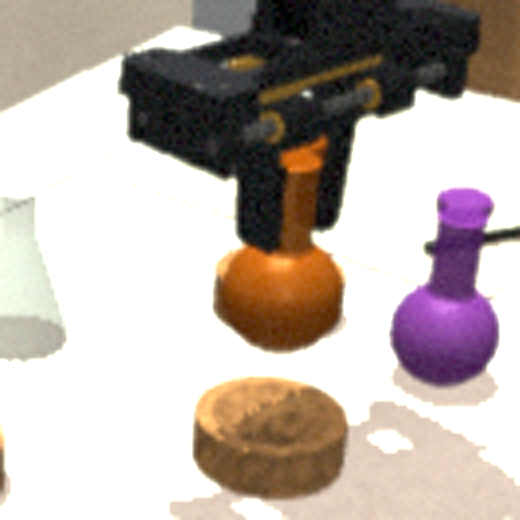

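Sixth picture: the flask is out of the ring, which stays on the table with the ball well above it. I'll check the tilt numerically once it is higher.

carry_out:
  series:
    - {"wx": 0,"wy": 0,"wz": 0,"dx": -14,"dy": 0,"dz": 0,"claw": 210}
    - {"wx": 0,"wy": 0,"wz": 0,"dx": -18,"dy": 0,"dz": 0,"claw": 210}
    - {"wx": 0,"wy": 0,"wz": 0,"dx": -20,"dy": 0,"dz": 0,"claw": 210}
    - {"wx": 0,"wy": 0,"wz": 0,"dx": -20,"dy": 0,"dz": 0,"claw": 210}
    - {"wx": 0,"wy": 0,"wz": 0,"dx": -20,"dy": 0,"dz": 0,"claw": 210}
    - {"wx": 0,"wy": 0,"wz": 0,"dx": -18,"dy": 0,"dz": 0,"claw": 210}
    - {"wx": 0,"wy": 0,"wz": 0,"dx": -10,"dy": 0,"dz": 0,"claw": 210}
    - {"wx": 0,"wy": 0,"wz": 0,"dx": 0,"dy": 0,"dz": 0,"claw": 210}

```text
clock: 9.9
tool_pos: [526.9, -225.6, 256.2]
ee_rot: [[0.001, 0.243, 0.97], [-0.001, 0.97, -0.243], [-1.0, -0.0, 0.002]]
force: [0.1, -0.2, -2.4]
width: 29.5
```

Run:
```python
from h import *
np.set_printoptions(precision=2,suppress=True)
d=snap("side");s=sense();p=s["tool_pos"];print(s["clock"],p,s["force"],s["joint_pos"])
n=p+[0,0,19]
for k in (-54,0,26,35): print(k,proj(d,n+[0,0,k]))
im=d["image"].astype(int);m=((im[...,0]>im[...,2]*2.5)&(im[...,0]>60)).astype(np.uint8)
u,v=map(int,proj(d,n+[0,0,-54]));k=np.zeros_like(m);k[v-60:v+25,u-30:u+30]=m[v-60:v+25,u-30:u+30]
for y in range(v-58,v+24,3):
    x=np.where(k[y])[0]
    if len(x):print(y,x.min(),x.max())
print(delta([532,175.7,258],p))
cv2.imwrite("pics/l2.png",np.clip(cv2.resize(d["image"][v-80:v+40,u-60:u+60,::-1],None,fx=4,fy=4,interpolation=cv2.INTER_CUBIC)*1.6,0,255).astype(np.uint8))
```

```text
9.95 [ 526.47 -225.38  255.19] [ 0.44 -0.52 -2.13] [-0.45  0.06  1.81  0.    1.27 -1.77]
-54 [np.float64(365.30886922098347), np.float64(130.910716448579)]
0 [np.float64(368.1065460088668), np.float64(103.68282991337745)]
26 [np.float64(369.5261117037161), np.float64(89.86716191483659)]
35 [np.float64(370.02914695905486), np.float64(84.9714616985397)]
72 392 392
75 365 390
78 366 366
81 363 393
84 367 392
87 367 377
90 366 393
93 368 376
96 392 392
99 368 372
102 368 371
105 368 369
108 368 369
111 368 370
114 367 375
117 356 378
120 353 379
123 352 380
126 351 381
129 350 380
132 351 380
135 351 379
138 353 377
141 355 375
144 362 368
[ -2.81 390.37 -92.23]
```

Ball centre measures 365.5 px against 365.3 predicted for an upright flask, so it is upright and centred. Carrying it to the cup.

carry_out:
  series:
    - {"wx": 0,"wy": 0,"wz": 0,"dx": 0,"dy": 10,"dz": -2.4,"claw": 210}
    - {"wx": 0,"wy": 0,"wz": 0,"dx": 0,"dy": 20,"dz": -4.7,"claw": 210}
    - {"wx": 0,"wy": 0,"wz": 0,"dx": 0,"dy": 30,"dz": -7.1,"claw": 210}
    - {"wx": 0,"wy": 0,"wz": 0,"dx": 0,"dy": 35,"dz": -8.3,"claw": 210}
    - {"wx": 0,"wy": 0,"wz": 0,"dx": 0,"dy": 35,"dz": -8.3,"claw": 210}
    - {"wx": 0,"wy": 0,"wz": 0,"dx": 0,"dy": 35,"dz": -8.3,"claw": 210}
    - {"wx": 0,"wy": 0,"wz": 0,"dx": 0,"dy": 35,"dz": -8.3,"claw": 210}
    - {"wx": 0,"wy": 0,"wz": 0,"dx": 0,"dy": 30,"dz": -7.1,"claw": 210}

```text
clock: 10.95
tool_pos: [528.6, 13.7, 254.7]
ee_rot: [[-0.001, 0.242, 0.97], [0.001, 0.97, -0.242], [-1.0, 0.0, -0.001]]
force: [-0.4, 0.0, -0.9]
width: 29.6
```

carry_out:
  series:
    - {"wx": 0,"wy": 0,"wz": 0,"dx": 0,"dy": 30,"dz": -7.1,"claw": 210}
    - {"wx": 0,"wy": 0,"wz": 0,"dx": 0,"dy": 30,"dz": -7.1,"claw": 210}
    - {"wx": 0,"wy": 0,"wz": 0,"dx": 0,"dy": 30,"dz": -7.1,"claw": 210}
    - {"wx": 0,"wy": 0,"wz": 0,"dx": 0,"dy": 25,"dz": -5.9,"claw": 210}
    - {"wx": 0,"wy": 0,"wz": 0,"dx": 0,"dy": 20,"dz": -4.7,"claw": 210}
    - {"wx": 0,"wy": 0,"wz": 0,"dx": 0,"dy": 15,"dz": -3.5,"claw": 210}
    - {"wx": 0,"wy": 0,"wz": 0,"dx": 0,"dy": 10,"dz": -2.4,"claw": 210}
    - {"wx": 0,"wy": 0,"wz": 0,"dx": 0,"dy": 0,"dz": 0,"claw": 210}

```text
clock: 11.95
tool_pos: [531.8, 175.7, 255.1]
ee_rot: [[-0.0, 0.243, 0.97], [-0.0, 0.97, -0.243], [-1.0, -0.0, -0.0]]
force: [-0.4, -0.0, -1.9]
width: 29.6
```

Run:
```python
from h import *
np.set_printoptions(precision=2,suppress=True)
t=snap("top");d=snap("side");d=snap("side");s=sense();p=s["tool_pos"];print(s["clock"],p,s["force"],s["width"],s["joint_pos"])
print(delta([532,175.7,p[2]],p))
cv2.imwrite("pics/c.png",np.clip(cv2.resize(d["image"][165:325,140:300,::-1],None,fx=3.6,fy=3.6,interpolation=cv2.INTER_CUBIC)*1.6,0,255).astype(np.uint8))
n=p+[0,0,19]
for k in (-86,-54,0): print(k,proj(d,n+[0,0,k]))
print([ (np.array(r["xy"]),r["p"]) for r in mark_of("cup_rim",d)],proj(d,[532,175.7,149]))
```

```text
12.1 [531.93 174.75 255.19] [-0.06 -0.52 -0.99] 29.87846029250524 [ 0.27  0.04  1.83 -0.    1.27 -1.05]
[-0.    0.94 -0.16]
-86 [np.float64(216.1866609077979), np.float64(236.3766252642376)]
-54 [np.float64(213.99226198857474), np.float64(216.02339820264507)]
0 [np.float64(209.96376596791336), np.float64(178.6587725154111)]
[(array([216.4, 255.1]), 0.92)] [np.float64(218.16740726946813), np.float64(260.016654364279)]
```

View pics/c.png

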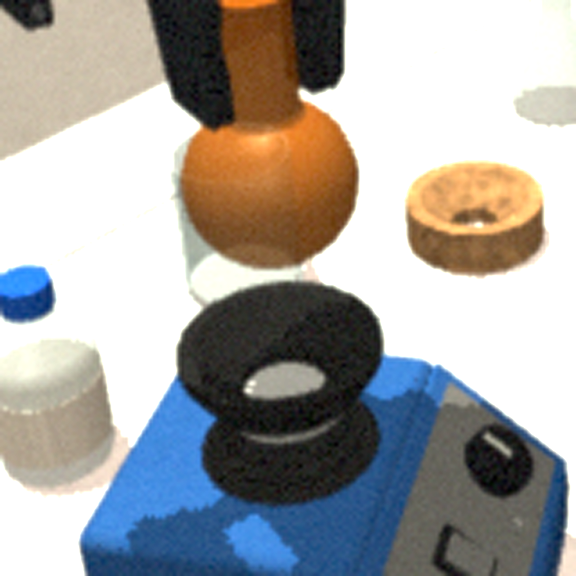

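Seventh picture: the flask hangs upright above the cup. The ball's centre is at column 215.0 and the rim's at 217.9, against an expected difference of about 4 px. So I'll shift 1–2 mm and go down to just above the seat.

carry_out:
  series:
    - {"wx": 0,"wy": 0,"wz": 0,"dx": 3,"dy": 1.6,"dz": 0.6,"claw": 210}
    - {"wx": 0,"wy": 0,"wz": 0,"dx": 8,"dy": 0,"dz": 0,"claw": 210}
    - {"wx": 0,"wy": 0,"wz": 0,"dx": 12,"dy": 0,"dz": 0,"claw": 210}
    - {"wx": 0,"wy": 0,"wz": 0,"dx": 12,"dy": 0,"dz": 0,"claw": 210}
    - {"wx": 0,"wy": 0,"wz": 0,"dx": 10,"dy": 0,"dz": 0,"claw": 210}
    - {"wx": 0,"wy": 0,"wz": 0,"dx": 6,"dy": 0,"dz": 0,"claw": 210}
    - {"wx": 0,"wy": 0,"wz": 0,"dx": 3,"dy": 0,"dz": 0,"claw": 210}
    - {"wx": 0,"wy": 0,"wz": 0,"dx": 0,"dy": 0,"dz": 0,"claw": 210}

```text
clock: 13.15
tool_pos: [532.9, 176.8, 201.2]
ee_rot: [[-0.0, 0.243, 0.97], [0.0, 0.97, -0.243], [-1.0, 0.0, -0.0]]
force: [0.5, -0.8, -1.0]
width: 29.4
```

```bash
cat > m.py <<'E'
from h import *
np.set_printoptions(precision=2,suppress=True)
F=[];P=[];W=[]
for i in range(5): d=snap("side");s=sense();F.append(s["force"]);P.append(s["tool_pos"]);W.append(s["width"])
print(s["clock"],np.mean(P,0),np.mean(F,0),np.mean(W),s["moment"])
im=d["image"].astype(int);m=((im[...,0]>im[...,2]*2.5)&(im[...,0]>60))
for y in range(195,275,6):
    x=np.where(m[y,170:260])[0]+170
    if len(x)>5:print(y,x.min(),x.max(),(x.min()+x.max())/2)
n=np.mean(P,0)+[0,0,19]
for k in (-86,-54,0): print(k,proj(d,n+[0,0,k]))
k=(im.max(2)<60).astype(np.uint8)
for y in range(240,276,4):
    x=np.where(k[y,170:262])[0]+170
    if len(x):print("rim",y,x.min(),x.max())
import sys
if len(sys.argv)>1: cv2.imwrite("pics/"+sys.argv[1],np.clip(cv2.resize(d["image"][165:325,140:300,::-1],None,fx=3.6,fy=3.6,interpolation=cv2.INTER_CUBIC)*1.6,0,255).astype(np.uint8))
E
python3 m.py
```

```text
13.4 [533.13 176.85 201.69] [-0.29 -0.04 -1.44] 29.815995892086583 [-0.   -0.06 -0.03]
195 184 222 203.0
201 199 222 210.5
207 205 220 212.5
213 206 220 213.0
219 206 221 213.5
225 207 222 214.5
231 208 231 219.5
237 197 236 216.5
243 195 238 216.5
249 194 238 216.0
255 195 237 216.0
261 198 233 215.5
267 204 228 216.0
-86 [np.float64(217.88809558641452), np.float64(268.2332501798716)]
-54 [np.float64(215.84897959449074), np.float64(249.79464057248168)]
0 [np.float64(212.1207932630632), np.float64(216.08269256115435)]
rim 252 237 243
rim 256 192 244
rim 260 190 245
rim 264 190 245
rim 268 190 243
rim 272 191 241
```

carry_out:
  series:
    - {"wx": 0,"wy": 0,"wz": 0,"dx": 1.5,"dy": 0,"dz": 0,"claw": 210}
    - {"wx": 0,"wy": 0,"wz": 0,"dx": 1.5,"dy": 0,"dz": 0,"claw": 210}
    - {"wx": 0,"wy": 0,"wz": 0,"dx": 1.5,"dy": 0,"dz": 0,"claw": 210}
    - {"wx": 0,"wy": 0,"wz": 0,"dx": 1.5,"dy": 0,"dz": 0,"claw": 210}
    - {"wx": 0,"wy": 0,"wz": 0,"dx": 1,"dy": 0,"dz": 0,"claw": 210}
    - {"wx": 0,"wy": 0,"wz": 0,"dx": 1,"dy": 0,"dz": 0,"claw": 210}
    - {"wx": 0,"wy": 0,"wz": 0,"dx": 0,"dy": 0,"dz": 0,"claw": 210}
    - {"wx": 0,"wy": 0,"wz": 0,"dx": 0,"dy": 0,"dz": 0,"claw": 210}

```text
clock: 14.4
tool_pos: [533.2, 177.0, 193.7]
ee_rot: [[0.001, 0.243, 0.97], [0.0, 0.97, -0.243], [-1.0, 0.001, 0.001]]
force: [0.4, 1.9, 2.8]
width: 29.5
```

```bash
python3 m.py
```

```text
14.65 [533.07 176.93 193.49] [1.04 1.52 3.22] 29.773782781373068 [ 0.25 -0.22  0.03]
195 181 220 200.5
201 185 222 203.5
207 200 222 211.0
213 206 220 213.0
219 205 221 213.0
225 206 221 213.5
231 208 223 215.5
237 213 232 222.5
243 197 236 216.5
249 196 239 217.5
255 194 238 216.0
261 195 236 215.5
267 199 233 216.0
273 207 225 216.0
-86 [np.float64(218.38028545704145), np.float64(272.8301243313382)]
-54 [np.float64(216.37056675305203), np.float64(254.6616227000179)]
0 [np.float64(212.69831599738666), np.float64(221.4632981223141)]
rim 240 198 207
rim 252 240 242
rim 256 193 244
rim 260 191 245
rim 264 190 245
rim 268 190 244
rim 272 191 241
```

Contact is light (Fz +3.2 N). The cup pushes the flask slightly toward +x,+y, so I'll follow that and press on.

carry_out:
  series:
    - {"wx": 0,"wy": 0,"wz": 0,"dx": 0,"dy": 0.6,"dz": 0.2,"claw": 210}
    - {"wx": 0,"wy": 0,"wz": 0,"dx": 0.5,"dy": 0.5,"dz": 0.2,"claw": 210}
    - {"wx": 0,"wy": 0,"wz": 0,"dx": 1,"dy": 0,"dz": 0,"claw": 210}
    - {"wx": 0,"wy": 0,"wz": 0,"dx": 1,"dy": 0,"dz": 0,"claw": 210}
    - {"wx": 0,"wy": 0,"wz": 0,"dx": 1,"dy": 0,"dz": 0,"claw": 210}
    - {"wx": 0,"wy": 0,"wz": 0,"dx": 0.5,"dy": 0,"dz": 0,"claw": 210}
    - {"wx": 0,"wy": 0,"wz": 0,"dx": 0,"dy": 0,"dz": 0,"claw": 210}
    - {"wx": 0,"wy": 0,"wz": 0,"dx": 0,"dy": 0,"dz": 0,"claw": 210}

```text
clock: 15.65
tool_pos: [533.7, 177.7, 189.4]
ee_rot: [[0.0, 0.243, 0.97], [0.0, 0.97, -0.243], [-1.0, 0.0, 0.0]]
force: [0.4, -0.1, 4.8]
width: 29.6
```

```bash
python3 m.py | head -1
```

```text
15.9 [533.66 177.71 189.44] [1.13 0.11 5.22] 29.651963956675367 [-0.08 -0.14 -0.  ]
```

carry_out:
  series:
    - {"wx": 0,"wy": 0,"wz": 0,"dx": 0.5,"dy": 0,"dz": 0.5,"claw": 210}
    - {"wx": 0,"wy": 0,"wz": 0,"dx": 1,"dy": 0,"dz": 0,"claw": 210}
    - {"wx": 0,"wy": 0,"wz": 0,"dx": 1,"dy": 0,"dz": 0,"claw": 210}
    - {"wx": 0,"wy": 0,"wz": 0,"dx": 1,"dy": 0,"dz": 0,"claw": 210}
    - {"wx": 0,"wy": 0,"wz": 0,"dx": 0.7,"dy": 0,"dz": 0,"claw": 210}
    - {"wx": 0,"wy": 0,"wz": 0,"dx": 0.5,"dy": 0,"dz": 0,"claw": 210}
    - {"wx": 0,"wy": 0,"wz": 0,"dx": 0,"dy": 0,"dz": 0,"claw": 210}
    - {"wx": 0,"wy": 0,"wz": 0,"dx": 0,"dy": 0,"dz": 0,"claw": 210}

```text
clock: 16.9
tool_pos: [534.2, 177.7, 185.3]
ee_rot: [[0.001, 0.243, 0.97], [0.0, 0.97, -0.243], [-1.0, 0.0, 0.001]]
force: [0.6, 0.3, 7.3]
width: 29.8
```

```bash
python3 m.py | head -1
```

```text
17.15 [534.22 177.72 185.32] [-0.14 -0.53  7.26] 29.608964784517127 [-0.15  0.08  0.03]
```

carry_out:
  series:
    - {"wx": 0,"wy": 0,"wz": 0,"dx": 0.5,"dy": 0,"dz": 0,"claw": 210}
    - {"wx": 0,"wy": 0,"wz": 0,"dx": 0.5,"dy": 0,"dz": 0,"claw": 210}
    - {"wx": 0,"wy": 0,"wz": 0,"dx": 0.4,"dy": 0,"dz": 0,"claw": 210}
    - {"wx": 0,"wy": 0,"wz": 0,"dx": 0.3,"dy": 0,"dz": 0,"claw": 210}
    - {"wx": 0,"wy": 0,"wz": 0,"dx": 0,"dy": 0,"dz": 0,"claw": 210}
    - {"wx": 0,"wy": 0,"wz": 0,"dx": 0,"dy": 0,"dz": 0,"claw": 210}
    - {"wx": 0,"wy": 0,"wz": 0,"dx": 0,"dy": 0,"dz": 0,"claw": 210}
    - {"wx": 0,"wy": 0,"wz": 0,"dx": 0,"dy": 0,"dz": 0,"claw": 210}

```text
clock: 18.15
tool_pos: [534.5, 177.8, 184.4]
ee_rot: [[0.002, 0.243, 0.97], [0.0, 0.97, -0.243], [-1.0, 0.001, 0.001]]
force: [-0.6, -0.4, 10.8]
width: 29.7
```

```bash
python3 m.py | head -1
```

```text
18.4 [534.53 177.8  184.4 ] [-1.04 -0.43 10.33] 29.82879711583721 [-0.12  0.18  0.02]
```

carry_out:
  series:
    - {"wx": 0,"wy": 0,"wz": 0,"dx": 0.4,"dy": 0,"dz": -0.3,"claw": 210}
    - {"wx": 0,"wy": 0,"wz": 0,"dx": 0.4,"dy": 0,"dz": 0,"claw": 210}
    - {"wx": 0,"wy": 0,"wz": 0,"dx": 0,"dy": 0,"dz": 0,"claw": 210}
    - {"wx": 0,"wy": 0,"wz": 0,"dx": 0,"dy": 0,"dz": 0,"claw": 210}
    - {"wx": 0,"wy": 0,"wz": 0,"dx": 0,"dy": 0,"dz": 0,"claw": 210}
    - {"wx": 0,"wy": 0,"wz": 0,"dx": 0,"dy": 0,"dz": 0,"claw": 210}
    - {"wx": 0,"wy": 0,"wz": 0,"dx": 0,"dy": 0,"dz": 0,"claw": 210}
    - {"wx": 0,"wy": 0,"wz": 0,"dx": 0,"dy": 0,"dz": 0,"claw": 210}

```text
clock: 19.4
tool_pos: [534.7, 177.9, 184.3]
ee_rot: [[0.003, 0.243, 0.97], [0.001, 0.97, -0.243], [-1.0, 0.001, 0.003]]
force: [-1.7, 0.2, 13.4]
width: 29.9
```

```bash
python3 m.py f.png
```

```text
19.65 [534.66 177.91 184.35] [-1.45 -0.95 12.72] 29.617268914478437 [-0.22  0.17  0.04]
195 178 184 181.0
201 179 219 199.0
207 184 221 202.5
213 200 222 211.0
219 205 220 212.5
225 205 220 212.5
231 206 221 213.5
237 207 224 215.5
243 217 233 225.0
249 197 236 216.5
255 196 239 217.5
261 194 238 216.0
267 196 236 216.0
273 200 231 215.5
-86 [np.float64(217.64171575587957), np.float64(277.7425131509723)]
-54 [np.float64(215.6278559195962), np.float64(259.87311190263785)]
0 [np.float64(211.95058659068565), np.float64(227.24392890161715)]
rim 240 192 206
rim 244 196 207
rim 256 240 242
rim 260 239 244
rim 264 192 246
rim 268 190 246
rim 272 190 245
```

View pics/f.png

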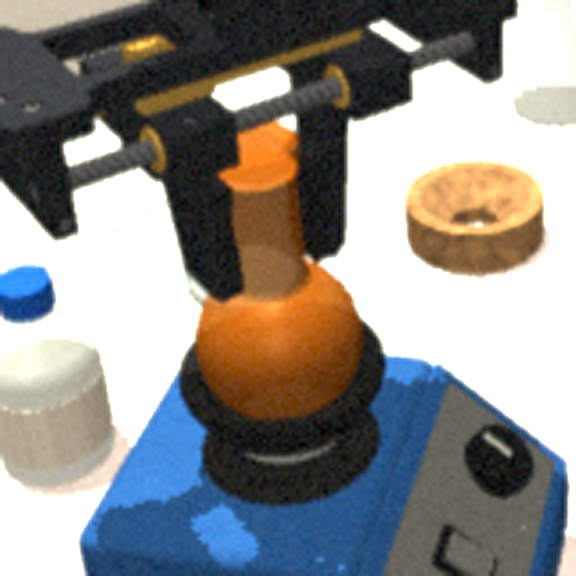

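Eighth picture: the flask sits upright in the lowered cup, ball near (280,340) in the crop, neck between both fingers. In the last press z stayed at 184.4 mm while the force rose from 10.3 to 12.7 N, so the cup is on its stop.

```bash
python3 -c "
from cell import *
print(close_job())"
```

```text
the job is handed in; nothing more can be done
None
```

The flask is seated upright in the mixer's ring cup, pressed fully down, and the gripper is still holding it by the neck. I handed the job in at about 19.7 s of the 42 s allowed.

- **Cup fully down:** over the last step the tool stayed at z ≈ 184.4 mm while the downward push rose from 10.3 to 12.7 N. That is above the 9.5 N the cup needs at the bottom and well below the 30 N the glass bears. I inferred the stop from force and height, because the cup's travel isn't measured directly.
- **Upright and centred:** the last picture puts the neck at column 212.5 and the ball at 216. An upright flask should give about 212 and 215.6. Sideways force was under 2 N.
- **Grip:** the fingers closed on the neck and held at a steady opening. The opening read about 29.7 mm although the neck is listed as 27 mm. I took this to be a gripper offset, since the flask did not slip. The grip is fixed at half of the 60 N maximum, so about 30 N per finger. That is under the 35 N limit but above the 10–20 N you said was enough. I could not measure it directly.
- **Cup position:** following the cup's sideways push, the tool ended about 3 mm from where the cameras had placed the cup's axis. That is slightly more than the 2 mm calibration error.
- **Other glassware:** I did not take a separate final check of the beaker, bottle, conical flask or purple flask. The arm passed well above them and no contact force showed.

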